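# Hold the spring lock of the drawer chest open with its key

### The job

Take the blue-capped key out of the pocket tray and push it fully home into the lock on top of the oak drawer chest, working it past the stiff pins. Then turn it a quarter turn clockwise (seen from above) to its stop and keep it there: the lock springs back, so finish with the gripper still holding the turned key. Leave the other two keys and the ornaments where they are.

Things in the scene. Friction and masses are not known exactly. Their poses are not given: they have to be found in the camera images.
- blue_key: Desk key with a blue plastic cap, standing blade-down in one pocket of the tray; which of the three pockets varies. Origin: blade tip, on the centre line; z up to the cap. Steel blade z 0 to 26 mm, 12 mm wide (y), 4 mm thick (x), its first 5 mm tapered to 7 x 3 mm. Same after a half turn about z. 20 to 45 g.
- white_key: Desk key with a white plastic cap, standing blade-down in one pocket of the tray; which of the three pockets varies. Same shape as the blue key; not to be moved.
- yellow_key: Desk key with a yellow plastic cap, standing blade-down in one pocket of the tray; which of the three pockets varies. Same shape as the blue key; not to be moved.
- tray: Fixed cork pocket tray, 60 (x) x 170 (y) x 34 mm high, origin under its centre. Three slot pockets along y at -50, 0 and +50 mm, each 6 (x) x 14 (y) mm, 30 mm deep. A key stands in each, neck resting on the tray's top: blade tip 8 mm, cap 42 to 68 mm above the desk, axes along the tray's.
- blue_cap (a point): Centre of the blue key's cap, 47 mm above the blade tip. The cap spans 34 to 60 mm above the tip, 24 mm along the key's y, 10 mm along its x: grip it across x. Between cap and blade, 26 to 34 mm above the tip, is a steel neck 16 mm (y) x 7 mm (x); its underside is the shoulder that seats on the lock's face. White and yellow keys are shaped alike.
- chest: Fixed oak drawer chest, 160 (x) x 200 (y) x 85 mm high, origin under its centre, lock in the middle of its top. The lock has a round face inside a 50 mm brass collar that stands 1.5 mm above the face. A red line on the steel-faced lock and a red dot on the chest, on the -x side, mark the rest position; a second red dot marks the quarter turn.
- keyhole (a point): Centre of the keyhole on the lock's face, 87 mm above the desk, 2 mm above the chest's top. Axes fixed to the chest: z up, y along the slot at rest. Slot 13.5 (y) x 5.5 (x) mm, 32 mm deep, mouth chamfered 1.5 mm. Key goes straight down, either way round, till its neck rests on the face (tip 26 mm down). Spring pins at its ends, about 12 and 21 mm down, each resist with some 3 to 15 N.
- lock (a joint): Turn of the lock in rad: 0 at rest (slot along the keyhole's y), growing clockwise seen from above, stop at 1.66. A spring (0.02 N m at rest, 0.07 N m at the stop) turns it back when let go. The blade has about 0.15 rad of play in the slot: turn the gripper 0.15 to 0.25 rad past a quarter turn to reach the stop.
- stopper: Clear glass decanter stopper, 79 mm tall, 46 mm across, standing loose on the desk; origin under its centre. Leave alone.
- boat: Miniature lobster boat, white hull with red gunwale, 43 x 115 mm, 95 mm to its mast top, loose on the desk; origin under its hull's centre. Leave alone.
- dish: Seashell-shaped white ceramic dish about 110 mm across, 24 mm high, loose on the desk; origin under its centre. Leave alone.
- square: Steel try square lying flat, 130 mm blade along y, 90 mm stock, up to 12 mm thick, loose on the desk; origin under the blade's middle. Leave alone.

How it is judged (in metres and radians):
On the way, in this order (a step that is already met when the one before it is completed fails the run):
1. the blue-capped key is lifted clear of its pocket (height (world z) of blue_key above 0.045 m and contact force between the fingers and blue_key above 1.5 N), for 0.1 s.
2. the key is fully home in the lock before the lock is turned (z of blue_key in the frame of keyhole below -0.0235 m and horizontal distance between blue_key and keyhole below 0.005 m and angle between blue_key's own z axis and vertical below 0.15 rad and value of joint lock below 0.35 rad), for 0.1 s.
3. the key, fully in, is turned a quarter turn clockwise (z of blue_key in the frame of keyhole below -0.0235 m and horizontal distance between blue_key and keyhole below 0.005 m and angle between blue_key's own z axis and vertical below 0.15 rad and contact force between the fingers and blue_key above 1.5 N and value of joint lock above 1.35 rad), for 0.5 s.
At the end, for the whole second after the job is handed in: The program finishes holding: the fingers still grip the blue-capped key (over 1.5 N), its blade is at least 23.5 mm deep, within 5 mm of the keyhole's centre and within 0.15 rad of upright, and the lock stays turned at least 1.35 rad clockwise (all of step 3 and velocity of joint lock below 0.2 rad/s); the arm keeps its last pose, push and grip.
It fails at once if another key is pulled out or shifted more than 12 mm (distance of any of white_key, yellow_key from where it was at the start of the episode above 0.012 m).
It fails at once if an ornament or the square is moved more than 20 mm (distance of any of stopper, boat, dish, square from where it was at the start of the episode above 0.02 m).
It also fails if it takes over 58 s, if anything falls off the work surface, if the arm or the gripper's body presses on something with over 40 N, if the wrist force passes 120 N, or if a joint passes its speed limit or range.

### The arm

A 6-joint arm with a two-finger parallel gripper is mounted at the origin on the work surface. World frame = base frame: x ahead of the robot, y to its left, z up, the work surface at z = 0. Lengths are in mm, angles in rad, forces in N, time in s.
With the tool pointing down it reaches from about 350 to 775 mm from the base axis. Payload 7.3 kg.
Tool frame: the origin (TCP) lies midway between the tips of the shut fingers; the grasp point (between the pads) lies 19 mm behind it; z points along the fingers, y is the line along which they close (so a half turn about z gives the same grasp; the last joint's range is limited). The gripper opens to 92 mm and grips with 3 to 60 N. Pads are 19 mm wide; open, the fingers measure 130 mm over their backs; the gripper's body (75 mm by 190 mm) begins 47 mm behind the grasp point.
Start: joints at [-1.402, 0.342, 1.524, -0, 1.275, -0.146], TCP at [162.576, -499.213, 226.741] pointing down, gripper open.
Joint ranges: [-2.53, 2.53], [-0.77, 2.02], [0.04, 2.7], [-1, 4.14], [0.28, 2.66], [-3.11, 3.11]. Speed limits (rad/s): [2.57, 2.57, 3.14, 3.14, 3.14, 3.14].

### API

Orientations are given as [roll, pitch, yaw] about the fixed x, y, z axes, in that order (R = Rz(yaw) Ry(pitch) Rx(roll)).
In Python, from plant import monitor, optics, workorder gives the robot as it stands. The module is installed in compiled form; this text tells all that it offers.
- The arm moves only by the tool servo_tool, never from a script. Its arguments are lists of equal length, an entry for each row: "linear": the shift along the tool's x, y, z as a fraction of full scale, a list of three; "spin": the turn about the tool's z as a fraction of full scale. In form: {"linear": [[dx, dy, dz], ...], "spin": [spin, ...]}. A call has exactly 8 rows; each row shifts and turns the commanded pose from where the row before left it, along the tool's axes as they then stand; what a row does not reach is not made up. Full scale, the value 1, is 200 mm for a shift and 90 degrees for a turn. A row lasts 1/8 s, in which the tool goes at most 62.5 mm and 10.7 degrees, less where a joint would pass 70% of its speed; a pose out of reach is approached as far as the arm can. A call with a number of a shift or a turn outside -1 to 1 is refused whole. A call with a gripper value outside its range is refused whole. "hand" is the opening, from -1 (shut) to 1 (fully open), set as the call begins (left out, the last holds). The fingers move at their own pace and stop on an object; the grip force is fixed at half the most. Time passes only in rows, so rows that do not move let the fingers close, or fill a call up. It gives the time, the measured TCP pose, the force, the opening and the grip force at its end, in the units of the state.
- monitor.get_obs(): the state, without advancing time (a new reading comes with each control period).
- optics.capture(name): name is "side" or "top"; returns a dict with "frame" (400x640x3 uint8, blue, green, red), "K" (3x3 intrinsics, pixels), "D" ([k1, k2, p1, p2, k3] as OpenCV has them; the pictures are not rectified), "world_to_cam" (4x4, takes a point from world to camera coordinates). Camera axes: x right, y down, z forward; pixel columns grow to the right and rows downward; lengths in mm; the calibration is good to about 2 mm. A picture is of the moment at which its call begins. There is no depth.
- workorder.close_job(): hands the job in; it is judged then, once.
The state is a dict: "time": time; "joint_positions": joint angles; "dq": joint speeds; "tau": joint torques, N m; "tool_pos": TCP position; "tcp_rot": TCP orientation; "contact_force": force on the tool from outside, world axes, zero at the start; "moment": the same for the moment, N m; "grip_width": finger opening in mm; "finger_force": force on a finger pad.
Only numpy, scipy, OpenCV 4.12 (cv2) and the standard library are available. Lean on these libraries where they do the work, as an engineer would, in place of code of your own. Each camera call takes 0.05 s, during which the arm holds its last target. There are 200 camera calls.

## Working session

There is one attempt and no reset: what is moved stays moved. The work goes in short steps, Python scripts to look and compute and a tool call to move; the robot and the scene stay as the last step left them, time stands still between calls to the robot, and variables do not carry over. Pictures are saved under pics/ and viewed, at most 10 in all, crops included, and the job is handed in when it is done.

Besides the shell and the picture viewer there is one more tool, called after ">>>" by a JSON object that holds its "op" and its "data". servo_tool: Moves the arm, as the interface text tells. Shift numbers are shares of 200 mm and turn numbers shares of 90 degrees, none past 1 either way. Its arguments: {"type":"object","properties":{"linear":{"type":"array","items":{"type":"array","items":{"type":"number","minimum":-1,"maximum":1}}},"spin":{"type":"array","items":{"type":"number","minimum":-1,"maximum":1}},"hand":{"type":"number"}},"required":["linear","spin"]}

```bash
mkdir -p pics
python3 - <<'E'
from plant import monitor, optics
import cv2,pickle
o=monitor.get_obs();print({k:o[k] for k in('time','tool_pos','tcp_rot','grip_width')})
for n in('side','top'):
    c=optics.capture(n);pickle.dump(c,open(n+'.pkl','wb'));cv2.imwrite(f'pics/{n}0.png',c['frame']);print(n,c['K'].tolist(),c['D'],c['world_to_cam'].tolist())
E
```

```text
{'time': 0.0, 'tool_pos': array([ 162.50431573, -498.79794004,  226.04560942]), 'tcp_rot': array([-3.14009368e+00, -2.08226655e-04,  3.14800863e-01]), 'grip_width': 91.96245778262251}
side [[397.08314931354016, 0.0, 324.0600867467219], [0.0, 397.08314931354016, 202.24891328293077], [0.0, 0.0, 1.0]] [-0.07610165  0.          0.          0.          0.        ] [[-0.8204962885703626, -0.571563825157912, -0.010031660536320241, 487.1874006627438], [-0.3919588140984598, 0.5752688355414558, -0.7179373614078786, 309.4133618494602], [0.4161179261853413, -0.585132942693909, -0.6960354235824333, 829.2189241570038], [0.0, 0.0, 0.0, 1.0]]
top [[423.852339520273, 0.0, 322.7186195480135], [0.0, 423.852339520273, 198.865667190659], [0.0, 0.0, 1.0]] [-0.10595953  0.          0.          0.          0.        ] [[-0.013502915388303914, -0.9999064992614459, 0.0021596320835088937, 0.24507397195302288], [-0.9827444246325387, 0.012872622744633268, -0.1845201653948266, 635.2102482091055], [0.1844751124940058, -0.004613926570088055, -0.9828263552387725, 1126.6929517923122], [0.0, 0.0, 0.0, 1.0]]
```

View pics/side0.png

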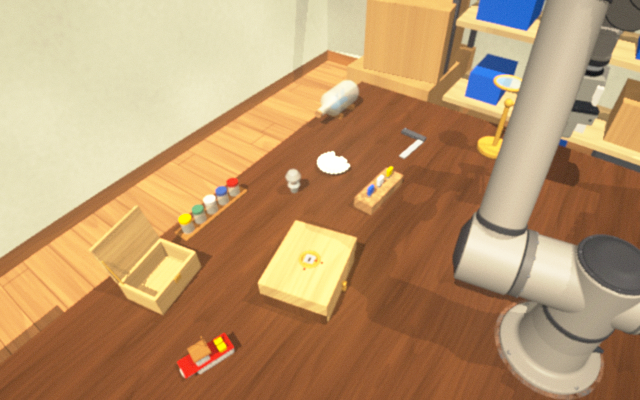

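View pics/top0.png

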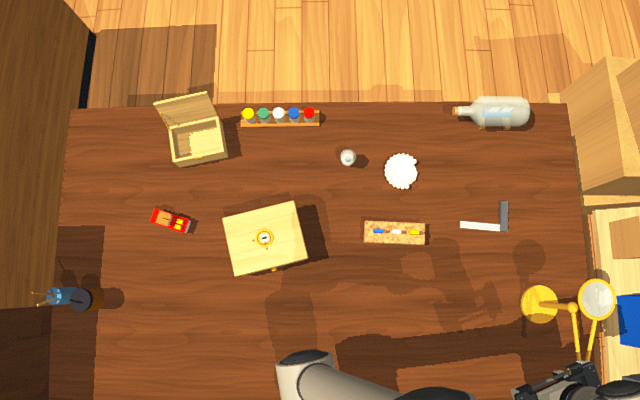

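The side view shows the tray's caps at about blue (371,190), white (379,182), yellow (390,171), and the lock at (311,260). In the top view blue is at (378,231) and the lock at (264,238). Next I'll crop in and measure.

```bash
cat > h.py <<'E'
import numpy as np,cv2,pickle
def ray(c,uv):
    p=cv2.undistortPoints(np.array([[uv]],float),c['K'],c['D'])[0,0]
    T=c['world_to_cam'];R=T[:3,:3]
    return -R.T@T[:3,3], R.T@np.array([p[0],p[1],1])
def plane(c,uv,z):
    o,d=ray(c,uv);return o+d*(z-o[2])/d[2]
def tri(cs,uvs):
    A=np.zeros((3,3));b=np.zeros(3);L=[]
    for c,uv in zip(cs,uvs):
        o,d=ray(c,uv);d=d/np.linalg.norm(d);P=np.eye(3)-np.outer(d,d);A+=P;b+=P@o;L.append((P,o))
    x=np.linalg.solve(A,b);return x,[np.linalg.norm(P@(x-o)) for P,o in L]
def proj(c,p):
    T=c['world_to_cam'];return cv2.projectPoints(np.array([p],float),cv2.Rodrigues(T[:3,:3])[0],T[:3,3],c['K'],c['D'])[0][0,0]
def cent(c,box,lo,hi):
    x0,y0,x1,y1=box;h=cv2.cvtColor(c['frame'][y0:y1,x0:x1],cv2.COLOR_BGR2HSV)
    m=cv2.inRange(h,np.array(lo),np.array(hi));M=cv2.moments(m,True)
    return (M['m10']/M['m00']+x0,M['m01']/M['m00']+y0,M['m00']),m
E
python3 - <<'E'
from h import *
s,t=[pickle.load(open(n+'.pkl','rb')) for n in('side','top')]
cr=lambda c,x0,y0,w,h,k:cv2.resize(c['frame'][y0:y0+h,x0:x0+w],None,fx=k,fy=k,interpolation=cv2.INTER_CUBIC)
a=np.hstack([cr(t,355,212,80,40,5),cr(s,345,160,80,40,5)*1])
a=np.vstack([a,np.hstack([cr(t,215,195,100,85,4),cr(s,255,215,110,100,4)[:340,:400]])])
cv2.imwrite('pics/crop.png',a);print(a.shape)
for n,lo,hi in(('b',(100,120,60),(130,255,255)),('y',(22,190,120),(32,255,255)),('w',(0,0,150),(180,60,255))):
    a,_=cent(t,(362,220,428,246),lo,hi);b,_=cent(s,(360,163,402,200),lo,hi);print(n,a,b,tri([t,s],[a[:2],b[:2]]))
E
```

```text
(540, 800, 3)
b (377.7096774193548, 230.5483870967742, 31.0) (370.0571428571429, 189.62857142857143, 35.0) (array([ 545.55759143, -159.25707335,   54.53336883]), [np.float64(1.1532370318742002), np.float64(1.1532370318743945)])
y (413.5, 232.0, 46.0) (389.0, 171.0, 49.0) (array([ 539.40526254, -258.84601359,   56.9853192 ]), [np.float64(0.8953772260643973), np.float64(0.8953772260645507)])
w (393.84444444444443, 231.04444444444445, 45.0) (377.06493506493507, 182.4805194805195, 77.0) (array([ 545.89888522, -204.69891493,   47.71227542]), [np.float64(3.002024248524091), np.float64(3.0020242485241035)])
```

View pics/crop.png

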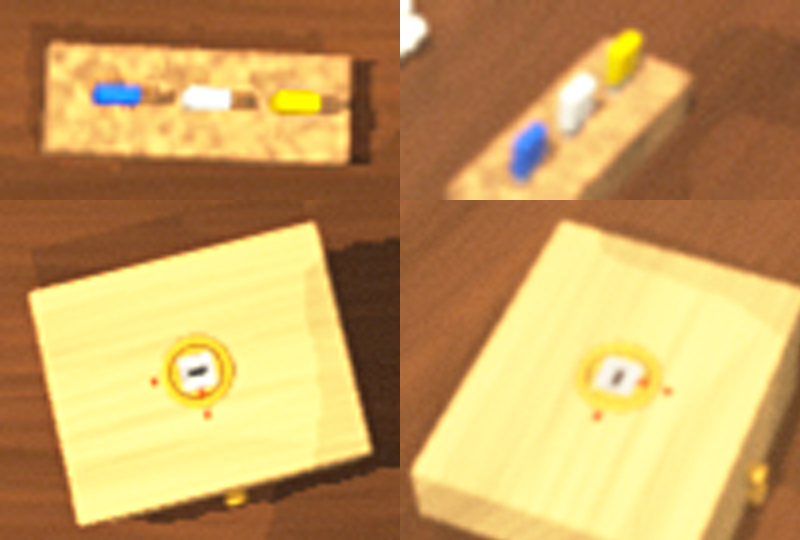

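Crop: blue is at the left end of the tray in the top view; keyhole is at top (264.3,237.8) and side (309.3,259.3). The red rest dot is on the -x side (down in the image).

Run:
```python
from h import *
s,t=[pickle.load(open(n+'.pkl','rb')) for n in('side','top')]
def dark(c,u,v,r=4):
    g=cv2.cvtColor(c['frame'],cv2.COLOR_BGR2GRAY).astype(float);u0,v0=round(u),round(v)
    p=g[v0-r:v0+r+1,u0-r:u0+r+1];w=np.clip(np.median(p[p>150])*.8-p,0,None)
    h=cv2.cvtColor(c['frame'],cv2.COLOR_BGR2HSV)[v0-r:v0+r+1,u0-r:u0+r+1,1];w[h>90]*=0
    yy,xx=np.mgrid[-r:r+1,-r:r+1];return (u0+(w*xx).sum()/w.sum(),v0+(w*yy).sum()/w.sum())
kt=dark(t,264,237.5);ks=dark(s,309,259)
print('hole',kt,ks,tri([t,s],[kt,ks]),plane(t,kt,87),plane(s,ks,87))
def red(c,box):
    x0,y0,x1,y1=box;f=c['frame'][y0:y1,x0:x1];h=cv2.cvtColor(f,cv2.COLOR_BGR2HSV)
    m=((h[...,0]<9)|(h[...,0]>172))&(h[...,1]>110)&(h[...,2]>120)
    n,l,st,ce=cv2.connectedComponentsWithStats(m.astype(np.uint8));return [(ce[i]+[x0,y0],st[i,4]) for i in range(1,n)]
for c,b in((t,(245,225,285,255)),(s,(290,245,335,280))):
    for ce,a in red(c,b): print('red',ce,a,plane(c,ce,85.5)[:2])
# oriented boxes
def quad(c,box,lo,hi,z,n):
    _,m=cent(c,box,lo,hi);m=cv2.morphologyEx(m,cv2.MORPH_CLOSE,np.ones((5,5)));k=max(cv2.findContours(m,0,1)[0],key=cv2.contourArea)
    q=cv2.boxPoints(cv2.minAreaRect(k))+box[:2];P=np.array([plane(c,p,z)[:2] for p in q]);e=np.roll(P,-1,0)-P
    print(n,q.round(1).tolist(),P.mean(0),np.linalg.norm(e,axis=1),np.degrees(np.arctan2(e[:,1],e[:,0])))
quad(t,(215,195,315,280),(15,40,170),(32,200,255),85,'chest')
quad(t,(355,212,435,252),(10,30,110),(130,255,255),34,'tray')
for n,lo,hi in(('b',(100,120,60),(130,255,255)),('y',(22,190,120),(32,255,255)),('w',(0,0,150),(180,60,255))):
    a,_=cent(t,(362,220,428,246),lo,hi);print(n,plane(t,a[:2],66))
# tray ends top (side)
```

```text
hole (np.float64(263.91697054698454), np.float64(237.49873772791022)) (np.float64(308.97502497502495), np.float64(259.0)) (array([527.2069661 , 152.30004777,  85.478978  ]), [np.float64(0.9723199544067501), np.float64(0.9723199544066543)]) [526.1976741  151.62183239  87.        ] [527.38054517 153.58246518  87.        ]
red [253. 240.] 1 [519.8914309  181.30164259]
chest [[219.9, 217.6], [293.4, 199.6], [308.5, 261.3], [235.0, 279.3]] [521.97487115 151.39342145] [206.59887864 172.58080691 201.52400494 172.28609244] [ -76.77383324 -166.62085286  103.1172562    15.06755601]
tray [[355.0, 212.0], [434.0, 212.0], [434.0, 251.0], [355.0, 251.0]] [ 543.61051542 -210.7359876 ] [226.95873355 111.42141368 223.43345937 110.53100678] [-90.81979334 176.68249225  88.97697196  -1.50872853]
b [ 543.24522855 -158.18276131   66.        ]
y [ 537.6356513  -257.21088725   66.        ]
w [ 541.17569529 -202.74055241   66.        ]
```

Run:
```python
from h import *
s,t=[pickle.load(open(n+'.pkl','rb')) for n in('side','top')]
def P(q,z):return np.array([plane(t,p,z)[:2] for p in q])
c=np.array([(30,93),(317,22),(372,253),(78,324)])/4+[215,195]-.375
Q=P(c,85);e=np.roll(Q,-1,0)-Q;print('chest',Q.mean(0),np.linalg.norm(e,axis=1),np.degrees(np.arctan2(e[:,1],e[:,0])))
c=np.array([(47,43),(350,57),(350,163),(43,150)])/5+[355,212]-.4
Q=P(c,34);e=np.roll(Q,-1,0)-Q;print('tray',Q.mean(0),np.linalg.norm(e,axis=1),np.degrees(np.arctan2(e[:,1],e[:,0])))
for n,q in(('rest',(208,214)),('q',(154,182)),('hole',(197,171)),('collar',(198,170))):print(n,P([np.array(q)/4+[215,195]-.375],85.5))
g=cv2.cvtColor(t['frame'],cv2.COLOR_BGR2GRAY);print(g[230:246,254:275])
for c in (t,s):
  print(proj(c,(527,152.3,87)),proj(c,(545.5,-159,55)))
```

```text
chest [526.15746422 150.78992217] [201.68524883 161.54112623 201.60627972 160.05057608] [ -76.61242847 -166.96190904  102.96409219   13.06507784]
tray [ 541.24255944 -209.17515083] [173.2764833   60.37303145 174.07452021  60.77003811] [-93.52230487 176.91412819  86.60863567  -3.8407129 ]
rest [[497.67252515 144.27160089]]
q [[519.55075223 180.95846471]]
hole [[526.67794653 151.94207783]]
collar [[527.34627122 151.27206173]]
[[233 232 232 231 226 218 220 227 219 215 216 218 220 220 214 214 225 236
  239 238 236]
 [230 233 234 227 224 226 217 200 177 170 175 173 177 202 217 216 202 218
  234 237 236]
 [234 236 227 222 221 212 181 196 214 215 218 218 217 187 179 216 215 196
  230 240 240]
 [239 234 225 220 206 176 198 222 226 225 227 244 252 238 188 176 217 210
  214 236 239]
 [240 233 224 214 173 210 238 247 249 248 247 252 254 249 224 170 210 219
  196 230 242]
 [242 236 223 196 181 233 252 253 254 254 254 252 251 248 237 205 184 219
  205 208 238]
 [242 237 221 179 204 235 249 252 251 245 225 189 202 244 239 215 175 217
  212 184 234]
 [238 233 218 169 211 224 239 235 181 135  97  79
[... 164 characters left out ...]
23 235 248 252 254 255 249 224 183 216
  207 212 239]
 [198 234 226 192 184 218 229 243 252 254 254 255 255 255 250 212 182 213
  198 230 243]
 [226 238 231 215 174 214 237 251 254 254 243 229 233 238 226 186 203 214
  200 236 244]
 [241 242 236 225 204 178 221 244 244 236 210 179 217 218 187 201 218 208
  225 240 241]
 [242 241 234 226 220 202 173 186 201 218 192 141 155 167 199 221 210 209
  230 238 235]
 [241 241 241 234 226 222 210 197 178 169 162 153 190 211 221 217 212 226
  235 237 237]
 [242 242 243 242 237 229 222 221 219 218 219 222 227 220 219 227 236 239
  241 240 241]]
[263.6687799  237.20402328] [377.46007677 230.175421  ]
[309.44561332 258.70432758] [370.44924496 189.62658639]
```

>>> {"op": "servo_tool", "data": {"linear": [[0,0,0],[0,0,0],[0,0,0],[0,0,0],[0,0,0],[0,0,0],[0,0,0],[0,0,0]], "spin": [-0.095,-0.095,-0.095,-0.095,-0.095,-0.095,-0.095,-0.095], "hand": 1}}

```text
time: 1.1
tool_pos: [162.5, -498.9, 226.3]
tcp_rot: [-3.141, -0.001, 1.514]
contact_force: [-0.5, 0.0, -0.2]
grip_width: 91.6
finger_force: 0.0
```

>>> {"op": "servo_tool", "data": {"linear": [[0.1,0.1,0],[0.2,0.2,0],[0.2,0.2,0],[0.2,0.2,0],[0.2,0.2,0],[0.2,0.2,0],[0.2,0.2,0],[0.1,0.1,0]], "spin": [0,0,0,0,0,0,0,0]}}

```text
time: 2.1
tool_pos: [461.0, -234.9, 226.4]
tcp_rot: [-3.141, -0.001, 1.511]
contact_force: [0.6, -0.5, 0.3]
grip_width: 91.7
finger_force: 0.0
```

```bash
cat > d.py <<'E'
# usage: d.py x y z yawdeg -> remaining shift in tool units (after current yaw)
import sys,numpy as np
from plant import monitor
from scipy.spatial.transform import Rotation as R
o=monitor.get_obs();r=R.from_euler('xyz',o['tcp_rot']);p=np.array(o['tool_pos'])
yaw=np.degrees(o['tcp_rot'][2])
print('t',o['time'],p.round(1),np.round(o['tcp_rot'],4),'yaw',round(yaw,2),'F',np.round(o['contact_force'],1),'M',np.round(o['moment'],2),'w',round(o['grip_width'],1),o['finger_force'],'q6',round(o['joint_positions'][5],2))
if len(sys.argv)>1:
    a=list(map(float,sys.argv[1:]));print('lin',(r.inv().apply(np.array(a[:3])-p)/200).round(4),'spin',round(-(a[3]-yaw)/90,4))
E
python3 d.py 544.3 -158.6 120 86.6
```

```text
t 2.1 [ 461.  -234.9  226.4] [-3.1413e+00 -6.0000e-04  1.5111e+00] yaw 86.58 F [ 0.6 -0.5  0.3] M [ 0.01 -0.05  0.02] w 91.7 0.0 q6 -0.56
lin [0.4053 0.3933 0.5319] spin -0.0002
```

>>> {"op": "servo_tool", "data": {"linear": [[0.1,0.1,0],[0.1,0.1,0],[0.1,0.1,0],[0.1053,0.0933,0],[0,0,0.15],[0,0,0.2],[0,0,0.18],[0,0,0]], "spin": [0,0,0,0,0,0,0,0]}}

```text
time: 3.1
tool_pos: [541.0, -160.3, 118.0]
tcp_rot: [-3.135, -0.002, 1.509]
contact_force: [0.7, -0.1, -0.1]
grip_width: 91.7
finger_force: 0.0
```

```bash
python3 d.py 544.3 -158.6 40 86.6
python3 - <<'E'
from h import *
from plant import optics
s,t=[optics.capture(n) for n in('side','top')]
cr=lambda c,x0,y0,w,h,k:cv2.resize(c['frame'][y0:y0+h,x0:x0+w],None,fx=k,fy=k,interpolation=cv2.INTER_CUBIC)
cv2.imwrite('pics/c2.png',np.hstack([cr(t,340,190,100,100,4),cr(s,330,130,100,100,4)]))
E
```

```text
t 3.1 [ 541.  -160.3  118. ] [-3.1351e+00 -2.3000e-03  1.5086e+00] yaw 86.44 F [ 0.7 -0.1 -0.1] M [-0.02 -0.08 -0.06] w 91.7 0.0 q6 -0.36
lin [0.0085 0.0182 0.3897] spin -0.0018
```

View pics/c2.png

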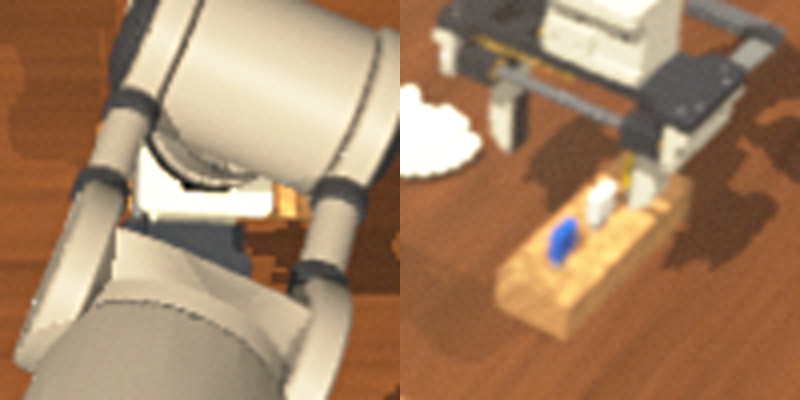

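The side crop shows the open fingers straddling the tray across its width, above the blue cap (crop (563,240)). Descending.

>>> {"op": "servo_tool", "data": {"linear": [[0.0085,0.0182,0],[0,0,0.08],[0,0,0.1],[0,0,0.1],[0,0,0.07],[0,0,0.0397],[0,0,0],[0,0,0]], "spin": [-0.002,0,0,0,0,0,0,0]}}

```text
time: 4.2
tool_pos: [547.2, -159.9, 43.3]
tcp_rot: [3.14, 0.001, 1.512]
contact_force: [-0.4, 0.4, -0.5]
grip_width: 91.9
finger_force: 0.0
```

```bash
python3 d.py 544.3 -158.6 40 86.6
```

```text
t 4.2 [ 547.2 -159.9   43.3] [3.1405e+00 5.0000e-04 1.5118e+00] yaw 86.62 F [-0.4  0.4 -0.5] M [ 0.   -0.11 -0.02] w 91.9 0.0 q6 -0.36
lin [ 0.0056 -0.0148  0.0167] spin 0.0002
```

>>> {"op": "servo_tool", "data": {"linear": [[0.006,-0.013,0.012],[0,0,0],[0,0,0],[0,0,0],[0,0,0],[0,0,0],[0,0,0],[0,0,0]], "spin": [0,0,0,0,0,0,0,0]}}

```text
time: 5.2
tool_pos: [544.2, -158.3, 40.4]
tcp_rot: [3.142, 0.0, 1.512]
contact_force: [1.3, -0.2, -0.2]
grip_width: 91.8
finger_force: 0.0
```

>>> {"op": "servo_tool", "data": {"linear": [[0,0,0],[0,0,0],[0,0,0],[0,0,0],[0,0,0],[0,0,0],[0,0,0],[0,0,0]], "spin": [0,0,0,0,0,0,0,0], "hand": -1}}

```text
time: 6.2
tool_pos: [544.2, -158.3, 40.4]
tcp_rot: [3.142, 0.0, 1.512]
contact_force: [-0.4, 0.4, -0.2]
grip_width: 16.4
finger_force: 0.0
```

```bash
python3 d.py 544.3 -158.6 40 86.6
```

```text
t 6.2 [ 544.2 -158.3   40.4] [3.1416e+00 1.0000e-04 1.5117e+00] yaw 86.62 F [-0.4  0.4 -0.2] M [-0.08 -0.08  0.03] w 16.4 0.0 q6 -0.36
lin [-0.0012  0.0006  0.0019] spin 0.0002
```

>>> {"op": "servo_tool", "data": {"linear": [[0,0,0],[0,0,0],[0,0,0],[0,0,0],[0,0,0],[0,0,0],[0,0,0],[0,0,0]], "spin": [0,0,0,0,0,0,0,0]}}

```text
time: 7.2
tool_pos: [545.1, -158.6, 40.6]
tcp_rot: [3.14, 0.001, 1.512]
contact_force: [5.9, 0.7, -2.8]
grip_width: 9.6
finger_force: 30.0
```

```bash
python3 d.py
```

```text
t 7.2 [ 545.1 -158.6   40.6] [3.1395e+00 6.0000e-04 1.5116e+00] yaw 86.61 F [ 5.9  0.7 -2.8] M [-0.07 -1.03  0.05] w 9.6 29.99865621328354 q6 -0.36
```

Gripped (9.6 mm, 30 N). Lift slowly at first.

>>> {"op": "servo_tool", "data": {"linear": [[0,0.006,0],[0,0,-0.04],[0,0,-0.06],[0,0,-0.1],[0,0,-0.15],[0,0,-0.15],[0,0,-0.1],[0,0,0]], "spin": [0,0,0,0,0,0,0,0]}}

```text
time: 8.2
tool_pos: [545.4, -158.6, 162.4]
tcp_rot: [3.14, 0.001, 1.512]
contact_force: [0.4, -0.5, -1.5]
grip_width: 9.7
finger_force: 30.0
```

>>> {"op": "servo_tool", "data": {"linear": [[0.12,0,0],[0.2,0,0],[0.2,0,0],[0.2,0,0],[0.2,0,0],[0.2,0,0],[0.12,0,0],[0,0,0]], "spin": [0,-0.03,-0.03,-0.03,-0.03,-0.03,-0.03,0]}}

```text
time: 9.2
tool_pos: [534.2, 89.9, 159.4]
tcp_rot: [-3.139, -0.0, 1.797]
contact_force: [-0.2, 0.3, 0.5]
grip_width: 9.7
finger_force: 30.0
```

```bash
python3 d.py 526.7 151.8 145 103.1
```

```text
t 9.2 [534.2  89.9 159.4] [-3.1388e+00 -4.0000e-04  1.7971e+00] yaw 102.97 F [-0.2  0.3  0.5] M [ 0.01 -0.14 -0.01] w 9.7 29.99933660030365 q6 -0.2
lin [0.3099 0.0333 0.0721] spin -0.0015
```

>>> {"op": "servo_tool", "data": {"linear": [[0.1,0.01,0],[0.12,0.015,0],[0.09,0.008,0.03],[0,0,0.035],[0,0,0],[0,0,0],[0,0,0],[0,0,0]], "spin": [-0.0015,0,0,0,0,0,0,0]}}

```text
time: 10.2
tool_pos: [528.3, 150.2, 147.5]
tcp_rot: [3.141, 0.0, 1.796]
contact_force: [0.6, 0.0, 0.1]
grip_width: 9.5
finger_force: 30.0
```

```bash
python3 d.py 526.7 151.8 145 103.1
python3 - <<'E'
from h import *
from plant import optics,monitor
s,t=[optics.capture(n) for n in('side','top')]
pickle.dump(s,open('side3.pkl','wb'));pickle.dump(t,open('top3.pkl','wb'))
cr=lambda c,x0,y0,w,h,k:cv2.resize(c['frame'][y0:y0+h,x0:x0+w],None,fx=k,fy=k,interpolation=cv2.INTER_CUBIC)
cv2.imwrite('pics/c3.png',np.hstack([cr(t,224,190,80,90,5),cr(s,270,190,80,90,5)]))
p=monitor.get_obs()['tool_pos'];print(proj(s,p),proj(t,p),proj(s,p-[0,0,32]),proj(s,(526.7,151.8,87)))
E
```

```text
t 10.2 [528.3 150.2 147.5] [3.1413e+00 2.0000e-04 1.7963e+00] yaw 102.92 F [0.6 0.  0.1] M [-0.04 -0.11 -0.02] w 9.5 29.99938130378723 q6 -0.09
lin [ 0.0096 -0.0062  0.0126] spin -0.002
[308.4954424  240.58797224] [261.23443097 234.43395205] [309.03946471 249.95026568] [309.68278599 258.61926226]
```

View pics/c3.png

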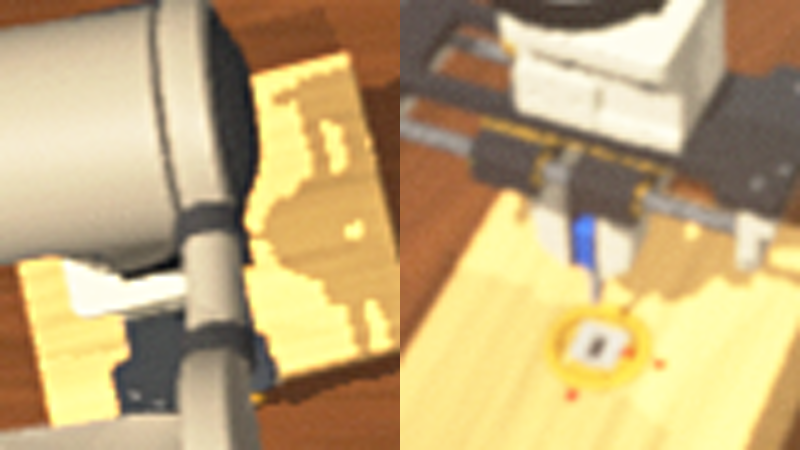

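The side crop shows the key held upright, its tip at about (309.0,249.2), close to the predicted (309.0,250.0). The keyhole is at (309.0,258.7), and the slot and blade are aligned. Next I'll refine over the hole.

```bash
python3 d.py 527.2 153.2 125 103.1
```

```text
t 10.3 [528.3 150.4 147.5] [3.1413e+00 1.0000e-04 1.7966e+00] yaw 102.94 F [ 0.6 -0.5  0.3] M [ 0.03 -0.15  0.01] w 9.9 29.99935358762741 q6 -0.09
lin [ 0.0151 -0.0021  0.1125] spin -0.0018
```

>>> {"op": "servo_tool", "data": {"linear": [[0.015,-0.002,0],[0,0,0.03],[0,0,0.03],[0,0,0.03],[0,0,0.0225],[0,0,0],[0,0,0],[0,0,0]], "spin": [-0.002,0,0,0,0,0,0,0]}}

```text
time: 11.3
tool_pos: [527.3, 153.4, 125.1]
tcp_rot: [3.141, 0.0, 1.8]
contact_force: [0.1, -0.0, -0.5]
grip_width: 10.0
finger_force: 30.0
```

```bash
python3 d.py 527.2 153.2 113 103.1
python3 - <<'E'
from h import *
from plant import optics,monitor
s=optics.capture('side')
cr=lambda c,x0,y0,w,h,k:cv2.resize(c['frame'][y0:y0+h,x0:x0+w],None,fx=k,fy=k,interpolation=cv2.INTER_CUBIC)
cv2.imwrite('pics/c4.png',cr(s,285,225,50,45,10))
p=monitor.get_obs()['tool_pos'];print(proj(s,p-[0,0,32]))
E
```

```text
t 11.3 [527.3 153.4 125.1] [3.1411e+00 2.0000e-04 1.8000e+00] yaw 103.13 F [ 0.1 -0.  -0.5] M [ 0.02 -0.15 -0.03] w 10.0 29.99926596879959 q6 -0.09
lin [-0.0008 -0.0005  0.0604] spin 0.0004
[308.9770083  257.30935292]
```

View pics/c4.png

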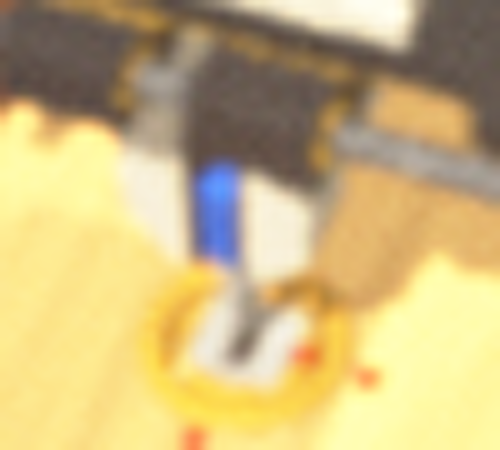

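The blade tip (crop (245,320), about px (309,257)) is right above the slot. Descending gently.

>>> {"op": "servo_tool", "data": {"linear": [[0,0,0.01],[0,0,0.01],[0,0,0.01],[0,0,0.01],[0,0,0.01],[0,0,0.01],[0,0,0],[0,0,0]], "spin": [0,0,0,0,0,0,0,0]}}

```text
time: 12.35
tool_pos: [527.1, 153.4, 112.9]
tcp_rot: [3.141, 0.0, 1.8]
contact_force: [0.5, -0.1, -1.4]
grip_width: 10.0
finger_force: 30.0
```

```bash
python3 d.py
```

```text
t 12.35 [527.1 153.4 112.9] [3.1415e+00 1.0000e-04 1.8000e+00] yaw 103.13 F [ 0.5 -0.1 -1.4] M [-0.02 -0.13 -0.01] w 10.0 29.999367892742157 q6 -0.09
```

The tip is about 6 mm into the slot with no force, so it entered cleanly. Pushing on past the pins.

>>> {"op": "servo_tool", "data": {"linear": [[0,0,0.01],[0,0,0.01],[0,0,0.01],[0,0,0.01],[0,0,0.01],[0,0,0],[0,0,0],[0,0,0]], "spin": [0,0,0,0,0,0,0,0]}}

```text
time: 13.35
tool_pos: [527.8, 152.5, 103.0]
tcp_rot: [3.14, 0.002, 1.8]
contact_force: [2.1, -5.2, 1.5]
grip_width: 9.7
finger_force: 30.0
```

```bash
python3 d.py
```

```text
t 13.35 [527.8 152.5 103. ] [3.1405e+00 1.6000e-03 1.7999e+00] yaw 103.13 F [ 2.1 -5.2  1.5] M [-1.09 -0.57  0.06] w 9.7 30.000112652778625 q6 -0.09
```

>>> {"op": "servo_tool", "data": {"linear": [[-0.008,0.001,0],[0,0,0.01],[0,0,0.01],[0,0,0.01],[0,0,0.01],[0,0,0.005],[0,0,0],[0,0,0]], "spin": [0,0,0,0,0,0,0,0]}}

```text
time: 14.35
tool_pos: [528.3, 152.5, 94.3]
tcp_rot: [3.14, -0.001, 1.8]
contact_force: [1.7, 3.4, 4.1]
grip_width: 9.9
finger_force: 30.0
```

```bash
python3 d.py
```

```text
t 14.35 [528.3 152.5  94.3] [ 3.1397e+00 -6.0000e-04  1.7999e+00] yaw 103.13 F [1.7 3.4 4.1] M [ 0.42 -0.51  0.02] w 9.9 30.000325441360474 q6 -0.09
```

>>> {"op": "servo_tool", "data": {"linear": [[0.003,0.001,0],[0,0,0.005],[0,0,0.005],[0,0,0.005],[0,0,0],[0,0,0],[0,0,0],[0,0,0]], "spin": [0,0,0,0,0,0,0,0]}}

```text
time: 15.35
tool_pos: [528.4, 152.8, 92.7]
tcp_rot: [3.139, 0.0, 1.8]
contact_force: [-2.0, 0.7, 16.2]
grip_width: 9.9
finger_force: 30.0
```

```bash
python3 d.py
python3 - <<'E'
from h import *
from plant import optics,monitor
s=optics.capture('side')
cr=lambda c,x0,y0,w,h,k:cv2.resize(c['frame'][y0:y0+h,x0:x0+w],None,fx=k,fy=k,interpolation=cv2.INTER_CUBIC)
cv2.imwrite('pics/c5.png',cr(s,285,225,50,45,10))
E
```

```text
t 15.35 [528.4 152.8  92.7] [3.1390e+00 1.0000e-04 1.8001e+00] yaw 103.14 F [-2.   0.7 16.2] M [-0.02  0.17  0.04] w 9.9 30.002333521842957 q6 -0.09
```

View pics/c5.png

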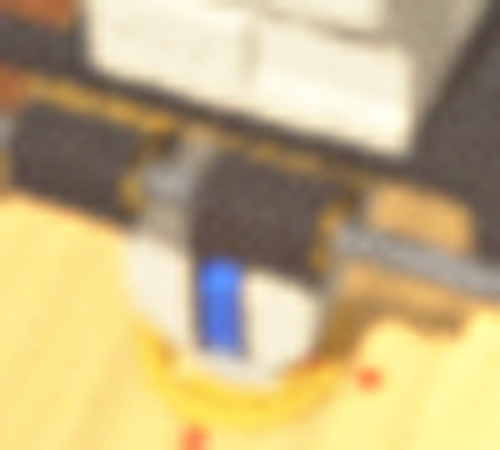

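The side crop shows the cap low against the collar (cap bottom at crop (220,352)). I'll push a little harder to make sure it's home.

>>> {"op": "servo_tool", "data": {"linear": [[0,0,0.004],[0,0,0.004],[0,0,0],[0,0,0],[0,0,0],[0,0,0],[0,0,0],[0,0,0]], "spin": [0,0,0,0,0,0,0,0]}}

```text
time: 16.4
tool_pos: [528.5, 152.9, 92.3]
tcp_rot: [3.138, 0.0, 1.8]
contact_force: [-4.3, -0.4, 24.9]
grip_width: 9.5
finger_force: 30.0
```

```bash
python3 d.py;python3 - <<'E'
from h import *
from plant import optics,monitor
s=optics.capture('side');s0=pickle.load(open('side3.pkl','rb'))
for c,p in((s0,(528.3,150.4,147.5)),(s,monitor.get_obs()['tool_pos'])):
    f=c['frame'][225:275,295:320].astype(int);a,m=cent(c,(295,225,320,275),(100,110,60),(130,255,255))
    r=np.nonzero(m.any(1))[0];print(a,r.min()+225,r.max()+225,proj(c,p)); col=round(a[0])-295
    v=np.nonzero(m[:,col])[0]+225;print(v.min(),v.max(),(f[...,0]-f[...,2])[:,col-1:col+2].mean(1).round().astype(int)[v.min()-227:v.max()-221])
p=monitor.get_obs()['tool_pos']
for slip in(0,3,6):print(slip,proj(s,p+np.array([0,0,1.6+slip]))) # cap bottom = TCP+1.6 nominal
print(proj(s0,np.array((528.3,150.4,149.1))))
E
```

```text
t 16.4 [528.5 152.9  92.3] [3.1381e+00 1.0000e-04 1.8001e+00] yaw 103.14 F [-4.3 -0.4 24.9] M [-0.    0.78 -0.01] w 9.5 30.004101991653442 q6 -0.09
(306.0740740740741, 237.33333333333334, 27.0) 233 242 [308.47266841 240.59673296]
233 241 [-27   1  61 124 146 141 125 118 116 114 106  63 -31 -77]
(306.3333333333333, 254.41666666666666, 24.0) 251 259 [308.6812985  257.10982436]
251 258 [-28  -1  75 136 140 122 114 112 111 109  74  -4 -43]
0 [308.65467913 256.67017007]
3 [308.60459337 255.84277773]
6 [308.55427884 255.01139667]
[308.44471991 240.11557601]
```

No slip, with the cap and TCP offset unchanged and the stop stiff at 25 N, so the key is home. I'll ease the push slightly and turn clockwise (yaw decreasing means positive spin).

>>> {"op": "servo_tool", "data": {"linear": [[0,0,-0.004],[0,0,0],[0,0,0],[0,0,0],[0,0,0],[0,0,0],[0,0,0],[0,0,0]], "spin": [0,0.07,0.08,0.08,0.08,0.08,0.08,0.07]}}

```text
time: 17.45
tool_pos: [529.4, 152.2, 92.5]
tcp_rot: [3.137, -0.003, 0.948]
contact_force: [0.1, -2.3, 17.3]
grip_width: 9.8
finger_force: 30.0
```

```bash
python3 d.py
```

```text
t 17.45 [529.4 152.2  92.5] [ 3.1374e+00 -2.7000e-03  9.4820e-01] yaw 54.33 F [ 0.1 -2.3 17.3] M [-0.48 -0.07  0.04] w 9.8 30.001873075962067 q6 0.76
```

>>> {"op": "servo_tool", "data": {"linear": [[0,0,0],[0,0,0],[0,0,0],[0,0,0],[0,0,0],[0,0,0],[0,0,0],[0,0,0]], "spin": [0.08,0.08,0.08,0.08,0.08,0.08,0.06,0.01]}}

```text
time: 18.45
tool_pos: [529.5, 151.3, 92.5]
tcp_rot: [3.139, -0.005, 0.087]
contact_force: [-0.3, -6.2, 19.2]
grip_width: 9.9
finger_force: 30.0
```

```bash
python3 d.py 528.6 152.5 92.5 2.1
```

```text
t 18.45 [529.5 151.3  92.5] [ 3.1394 -0.0047  0.0869] yaw 4.98 F [-0.3 -6.2 19.2] M [-1.18  0.03  0.09] w 9.9 30.00904619693756 q6 1.63
lin [-0.0041 -0.0064  0.0002] spin 0.032
```

>>> {"op": "servo_tool", "data": {"linear": [[0,0.005,0],[0,0,0],[0,0,0],[0,0,0],[0,0,0],[0,0,0],[0,0,0],[0,0,0]], "spin": [0.02,0,0,0,0,0,0,0]}}

```text
time: 19.45
tool_pos: [529.5, 151.3, 92.5]
tcp_rot: [3.141, -0.005, 0.057]
contact_force: [-0.5, -2.7, 19.4]
grip_width: 9.9
finger_force: 30.0
```

```bash
python3 d.py
python3 - <<'E'
from h import *
from plant import optics
cr=lambda c,x0,y0,w,h,k:cv2.resize(c['frame'][y0:y0+h,x0:x0+w],None,fx=k,fy=k,interpolation=cv2.INTER_CUBIC)
cv2.imwrite('pics/c6.png',np.hstack([cr(optics.capture('side'),285,225,50,45,8),cr(optics.capture('top'),240,215,50,45,8)]))
E
```

```text
t 19.45 [529.5 151.3  92.5] [ 3.1411 -0.0049  0.0567] yaw 3.25 F [-0.5 -2.7 19.4] M [-0.38  0.06  0.06] w 9.9 30.00494509935379 q6 1.65
```

View pics/c6.png

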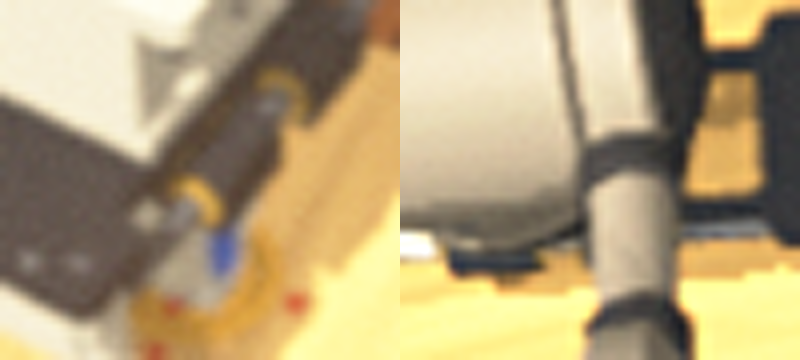

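The lock's red line (crop (175,305)) now points at the quarter-turn dot (155,350), and the blue cap is still low in the grip. Handing in.

```bash
python3 -c "
from plant import workorder
print(workorder.close_job())"
```

```text
the job is handed in; nothing more can be done
None
```

I pushed the blue key fully home, turned it about 100° clockwise at the gripper (lock estimated near its stop), and handed the job in at about 19.5 s with the gripper still holding it at 30 N; no verdict came back.

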